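# Hang the rinsed tumbler on the draining rack

## Robot

A 6-joint arm with a two-finger parallel gripper is mounted at the origin on the work surface. World frame = base frame: x ahead of the robot, y to its left, z up, the work surface at z = 0. Lengths are in m, angles in rad, forces in N, time in s.
With the tool pointing down it reaches from about 0.35 to 0.775 m from the base axis. Payload 7.3 kg.
Tool frame: the origin (TCP) lies at the very end of the fingers, on their centre line; the grasp point (between the pads) lies 19 mm behind it (tcp_to_grasp is the distance from the TCP to the grasp point, in m); x points along the fingers, y is the direction in which the jaws open and shut, and the axes are right-handed (so a half turn about x gives the same grasp; the last joint's range is limited). The gripper opens to 92 mm and grips with 3 to 60 N. Pads are 19 mm wide; open, the fingers measure 130 mm over their backs; the gripper's body (75 mm by 190 mm) begins 47 mm behind the grasp point.
Start: joints at [-1.305, 0.342, 1.524, -0, 1.275, -0.146], TCP at [0.21, -0.481, 0.227] pointing down, gripper open.
Joint ranges: [-2.53, 2.53], [-0.77, 2.02], [0.04, 2.7], [-1, 4.14], [0.28, 2.66], [-3.11, 3.11]. Speed limits (rad/s): [2.57, 2.57, 3.14, 3.14, 3.14, 3.14].

## Interface

Orientations are given as [roll, pitch, yaw] about the fixed x, y, z axes, in that order (R = Rz(yaw) Ry(pitch) Rx(roll)).
In Python, from workcell import * gives the robot as it stands.
- The arm moves only by the tool send_rows, never from a script. Its argument "increments" is a list of rows, each an object of numbers: "hand": the opening, from 0 (shut) to 1 (fully open); "x", "y", "z": the shift along the tool's x, y, z in m; "twist": the turn about the tool's x in degrees. In form: [{"hand": .., "x": .., "y": .., "z": .., "twist": ..}, ...]. A call has exactly 10 rows; each row shifts and turns the pose as measured when the row begins, along the tool's axes as they then stand; what a row does not reach is not made up. A row lasts 1/8 s, in which the tool goes at most 62.5 mm and 10.7 degrees, less where a joint would pass 70% of its speed; a pose out of reach is approached as far as the arm can. A call is refused whole if a number of a shift passes 0.0625 or a number of a turn 10.7, either way. A call with a gripper value outside its range is refused whole. The fingers move at their own pace and stop on an object; "squeeze" is the grip in N (left out, the last holds). Time passes only in rows, so rows that do not move let the fingers close, or fill a call up. It gives the time, the measured TCP pose, the force and the opening at its end, in the units of the state.
- observe(): the state, without advancing time (a new reading comes with each control period).
- grab_frame(name): name is "side" or "top"; returns (picture, depth): 384x512x3 uint8, red, green, blue; 384x512 float32, m along the optical axis (not along the pixel's ray), 0 where there is no reading.
- camera_params(name): a dict with "K" (3x3 intrinsics, pixels), "position" and "rotation" of the camera in the world. Camera axes: x right, y up, looking along -z (the intrinsics and any distortion apply to the point x, -y, -z); pixel columns grow to the right and rows downward; lengths in m; the calibration is good to about 2 mm. A picture is of the moment at which its call begins. camera_params takes no time and is no camera call.
- hand_in(): hands the job in, once; it reports no verdict.
The state is a dict: "clock": time; "joint_positions": joint angles; "joint_vel": joint speeds; "joint_efforts": joint torques, N m; "tool_pos": TCP position; "tcp_rot": TCP orientation; "force": force on the tool from outside, world axes, zero at the start; "torque": the same for the moment, N m; "gripper_width": finger opening in m.
Only numpy, scipy, OpenCV 4.12 (cv2) and the standard library are available. Lean on these libraries where they do the work, as an engineer would, in place of code of your own. Each camera call takes 0.05 s, during which the arm holds its last target.

## Task

Two lost metal tumblers stand mouth-down on the lost property shelf: the taller has just been rinsed, the shorter is dry. Hang the taller one mouth-down on the longer of the rack's two leaning pegs, lowering it on all the way before you let go, so that it hangs fully seated with its mouth clear of the rack board. Leave the shorter tumbler standing where it is.

Things in the scene. Friction and masses are not known exactly. Their poses are not given: they have to be found in the camera images.
- tall_tumbler: Taller of two plain aluminium tumblers, no handle, about 0.1 kg, standing mouth-down on the table. 110 mm high; outside diameter 66 mm at the mouth (below), tapering to 58 mm at the closed base (on top); wall 2.5 mm, bottom 4 mm, so 106 mm deep inside, 61 mm wide at the mouth, 53 mm at the inner end. Origin: centre of the mouth; z points from mouth to closed base (up at the start).
- short_tumbler: The shorter aluminium tumbler, also standing mouth-down on the table: 70 mm high, 66 mm across at the mouth (below), 61 mm at the closed base (on top). Origin: centre of the mouth, z up. It may stand to either side of the taller one.
- long_peg_tip (a point): End of the longer of the rack's two round wooden pegs, on its axis; either end of the rack. Peg 26 mm thick, round-ended, fixed, leaning 20 degrees from upright, roughly towards the robot; stands out 145 mm along its axis, tip 156 mm above the table. z: along the peg, out of its tip; y: level, along the row of pegs. Seated, the tumbler's bottom rests on the tip, its wall leans on the peg.
- short_peg_tip (a point): End of the rack's shorter peg, parallel to the longer, 150 mm beside it, same thickness and axes; stands out 95 mm, tip 109 mm above the table: too short to keep the tall tumbler's mouth off the board. Rack: fixed pale wooden board 150 x 300 mm, its top 20 mm above the table, rim 8 mm higher; the pegs stand side by side near its long midline and lean square to its long side.
Mind the look-alikes: they are no part of the job. Leave any orange look-alike of the short_tumbler alone.

How it is judged:
On the way:
1. the taller tumbler, still held by the fingers, is lowered over the longer peg until the tip is within 20 mm of the inner face of its bottom (contact force between the fingers and tall_tumbler above 0.5 N and z of long_peg_tip in the frame of tall_tumbler between 0.086 and 0.115 m and x of long_peg_tip in the frame of tall_tumbler between -0.03 and 0.03 m and y of long_peg_tip in the frame of tall_tumbler between -0.03 and 0.03 m and angle between the z axis of tall_tumbler and the z axis of long_peg_tip, either way round below 0.35 rad), for 0.1 s.
At the end, for the whole second after the job is handed in: The taller tumbler hangs at rest over the longer peg, the peg's tip inside it and within 14 mm of the inner face of its bottom, its axis within 20 degrees of the peg's; the shorter tumbler stands upright within 20 mm of where it was (z of long_peg_tip in the frame of tall_tumbler between 0.092 and 0.115 m and x of long_peg_tip in the frame of tall_tumbler between -0.03 and 0.03 m and y of long_peg_tip in the frame of tall_tumbler between -0.03 and 0.03 m and angle between the z axis of tall_tumbler and the z axis of long_peg_tip, either way round below 0.35 rad and linear speed of tall_tumbler below 0.02 m/s and angular speed of tall_tumbler below 0.2 rad/s and distance of short_tumbler from where it was at the start of the episode below 0.02 m and angle between short_tumbler's own z axis and vertical below 0.15 rad); the robot touches nothing.
It fails at once if the shorter tumbler is shifted by more than 20 mm or tipped (distance of short_tumbler from where it was at the start of the episode above 0.02 m or angle between short_tumbler's own z axis and vertical above 0.3 rad).
It also fails if it takes over 43 s, if anything falls off the work surface, if the arm or the gripper's body presses on something with over 40 N, if the wrist force passes 120 N, or if a joint passes its speed limit or range.

## Working session

There is one attempt and no reset: what is moved stays moved. The work goes in short steps, Python scripts to look and compute and a tool call to move; the robot and the scene stay as the last step left them, time stands still between calls to the robot, and variables do not carry over. Pictures are saved under pics/ and viewed, and the job is handed in when it is done.

Besides the shell and the picture viewer there is one more tool, called after ">>>" as a command line: name --argument value ..., lists and objects as JSON in quotes. send_rows: Moves the arm, as the interface text tells. Its arguments: {"type":"object","properties":{"increments":{"type":"array"},"squeeze":{"type":"number"}},"required":["increments"]}

```bash
mkdir -p pics; ls; cat > h.py <<'E'
import numpy as np, cv2
from workcell import *
E
python3 - <<'E'
from h import *
print(observe())
for n in("side","top"):
    p,d=grab_frame(n); cv2.imwrite(f"pics/{n}0.png",p[:,:,::-1]); np.savez(f"{n}0.npz",p=p,d=d); print(n,camera_params(n))
E
```

```text
pics
{'clock': 0.0, 'joint_positions': array([-1.30500153e+00,  3.42719999e-01,  1.52502694e+00, -2.44319767e-05,
        1.27539888e+00, -1.46017308e-01]), 'joint_vel': array([-5.73333821e-04, -8.31610995e-04,  3.54312814e-05,  4.51162720e-04,
       -2.65829626e-04, -1.00940245e-03]), 'joint_efforts': array([ 1.27474144e-03, -4.31235838e+01, -2.44222194e+01,  7.17946119e-02,
        5.58925141e-02, -1.27024468e-04]), 'tool_pos': array([ 0.21003749, -0.48070301,  0.22604292]), 'tcp_rot': array([-1.70177275,  1.56924299,  1.85163914]), 'force': array([-0.11074946, -0.72668052,  0.21348737]), 'torque': array([0.00290095, 0.02582514, 0.01396532]), 'gripper_width': 0.09154544419587145}
side {'K': array([[460.73966521,   0.        , 252.87062481],
       [  0.        , 460.73966521, 196.23946466],
       [  0.        ,   0.        ,   1.        ]]), 'position': array([-0.02695683,  0.85498556,  0.86463351]), 'rotation': array([ 0.93833236, -0.00754368, -2.61566931])}
top {'K': array([[395.67789386,   0.        , 252.5497508 ],
       [  0.        , 395.67789386, 196.98252543],
       [  0.        ,   0.        ,   1.        ]]), 'position': array([ 0.35043642, -0.02232823,  1.1991657 ]), 'rotation': array([ 0.13122321, -0.01388085, -1.5551894 ])}
```

View pics/side0.png

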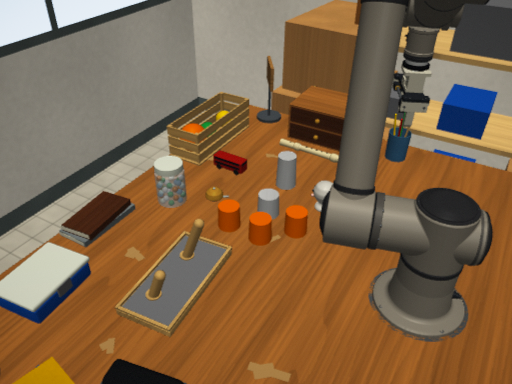

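View pics/top0.png

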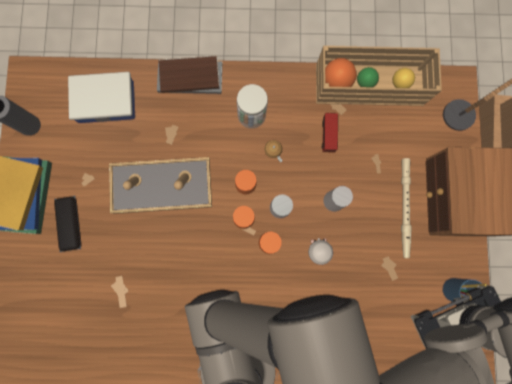

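The side view shows the grey tumblers at (287,170), which looks taller, and (268,204), which looks shorter. The orange ones at (229,216), (260,228) and (296,221) are look-alikes. The pegs are at (193,238), which looks longer, and (156,285). In the top view the matching pixels are tumblers (340,197) and (282,205), and peg tips near (183,179) and (130,181). I'll confirm with enlarged crops and measure.

```bash
cat >> h.py <<'E'
from scipy.spatial.transform import Rotation as Ro
def cam(n):
    c=camera_params(n); return c['K'],np.array(c['position']),Ro.from_euler('xyz',c['rotation']).as_matrix()
def ray(n,u,v):
    K,p,R=cam(n); d=R@np.array([(u-K[0,2])/K[0,0],-(v-K[1,2])/K[1,1],-1.]); return p,d
def plane(n,u,v,z):
    p,d=ray(n,u,v); return p+d*(z-p[2])/d[2]
def tri(a,b):
    p,d=ray("top",*a);q,e=ray("side",*b); d=d/np.linalg.norm(d);e=e/np.linalg.norm(e)
    s=np.linalg.lstsq(np.c_[d,-e],q-p,rcond=None)[0]; A=p+s[0]*d;B=q+s[1]*e
    return (A+B)/2,np.linalg.norm(A-B)
def cloud(n,d):
    K,p,R=cam(n); v,u=np.mgrid[:384,:512]
    P=np.stack([(u-K[0,2])/K[0,0]*d,-(v-K[1,2])/K[1,1]*d,-d],-1)
    return P@R.T+p
E
python3 - <<'E'
from h import *
s=np.load('side0.npz');t=np.load('top0.npz')
a=cv2.resize(s['p'][130:340,110:320],(600,600),interpolation=2)[:,:,::-1]
b=cv2.resize(t['p'][140:260,100:370],(800,356),interpolation=2)[:,:,::-1]
cv2.imwrite('pics/sc.png',a);cv2.imwrite('pics/tc.png',b)
for n,f in(('side',s),('top',t)):
    C=cloud(n,f['d'])
    L={'side':[(287,156),(268,195),(199,222),(158,274),(229,206),(260,218),(296,211),(240,300)],'top':[(342,196),(282,205),(186,177),(135,180),(245,180),(160,200),(260,300)]}[n]
    for u,v in L: print(n,u,v,C[v,u].round(3))
    m=(C[...,2]>.035)&(f['d']>0)&(C[...,0]>.38)&(C[...,0]<.62)&(C[...,1]>-.35)&(C[...,1]<.4)
    k,lab,st,ce=cv2.connectedComponentsWithStats(m.astype(np.uint8))
    for i in range(1,k):
        if st[i,4]>30: Q=C[lab==i]; print(n,st[i],ce[i].round(1),Q[:,2].max().round(3),f['p'][lab==i].mean(0).round())
E
```

```text
side 287 156 [ 0.5   -0.278  0.11 ]
side 268 195 [ 0.477 -0.113  0.071]
side 199 222 [0.515 0.17  0.153]
side 158 274 [0.522 0.325 0.108]
side 229 206 [ 0.546 -0.01   0.071]
side 260 218 [ 0.445 -0.009  0.069]
side 296 211 [ 0.373 -0.086  0.07 ]
side 240 300 [ 0.373  0.215 -0.001]
side [276 151  20  31 523] [286.  165.9] 0.115 [126. 124. 120.]
side [257 189  22  22 407] [267.8 199.3] 0.075 [143. 142. 137.]
side [218 200  22  23 433] [228.2 210.8] 0.074 [181.  74.   0.]
side [285 205  13  21 115] [289.  213.1] 0.074 [185.  78.   1.]
side [249 212  22  25 463] [259.5 223.5] 0.075 [183.  75.   1.]
side [183 219  21  37 383] [193.2 237. ] 0.158 [116.  89.  49.]
side [149 270  16  26 270] [156.7 282.6] 0.113 [122.  95.  53.]
top 342 196 [ 0.502 -0.285  0.108]
top 282 205 [ 0.478 -0.121  0.069]
top 186 177 [0.553 0.157 0.076]
top 135 180 [0.545 0.307 0.061]
top 245 180 [ 0.549 -0.013  0.07 ]
top 160 200 [0.492 0.241 0.02 ]
top 260 300 [ 0.202 -0.063 -0.002]
top [235 169  21  23 387] [245.2 180.2] 0.077 [209. 119.  70.]
top [174 173  15  17 154] [180.9 180.8] 0.16 [130. 107.  80.]
top [123 176  16  14 134] [130.3 182.3] 0.114 [127. 105.  79.]
top [326 186  27  24 484] [338.8 197.2] 0.117 [160. 152. 145.]
top [271 194  22  23 389] [281.4 205. ] 0.079 [178. 174. 166.]
top [233 205  22  23 375] [243.2 216. ] 0.078 [217. 125.  75.]
top [260 231  21   9 132] [270.3 235.7] 0.076 [213. 123.  73.]
```

View pics/sc.png

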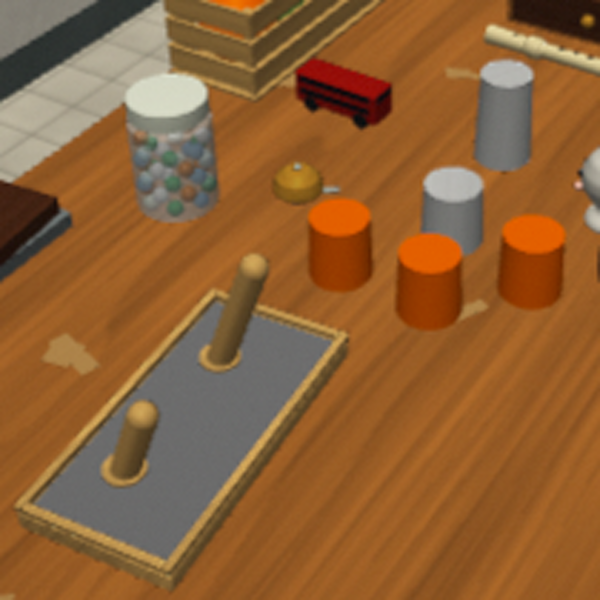

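View pics/tc.png

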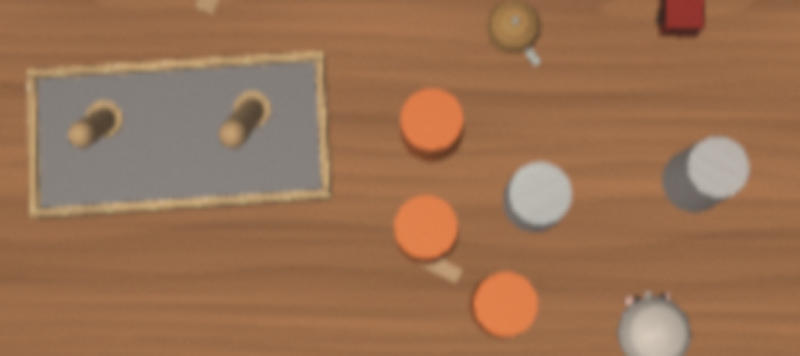

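The crops confirm it. The grey tumbler at side (287,156), top (342,196) stands about 110 mm, so it is the tall one. The grey one at side (268,195) stands about 70 mm, so it is the short one. The peg at side (199,222) reaches about 156 mm, so it is the long one, and the other reaches about 109 mm. Next I'll measure accurately from both views.

```bash
python3 - <<'E'
from h import *
s=np.load('side0.npz');t=np.load('top0.npz')
# lit closed-base discs by brightness
def disc(f,box,thr):
    x0,y0,x1,y1=box; g=cv2.cvtColor(f['p'],cv2.COLOR_RGB2GRAY)[y0:y1,x0:x1]
    m=(g>thr).astype(np.uint8); cs,_=cv2.findContours(m,0,cv2.CHAIN_APPROX_NONE); c=max(cs,key=cv2.contourArea)
    e=cv2.fitEllipse(c); return (e[0][0]+x0,e[0][1]+y0),e[1]
def thr(f,box):
    x0,y0,x1,y1=box; g=cv2.cvtColor(f['p'],cv2.COLOR_RGB2GRAY)[y0:y1,x0:x1]; return g
g=cv2.cvtColor(t['p'],cv2.COLOR_RGB2GRAY); print(g[197,318:362]); print(g[205,264:300])
g=cv2.cvtColor(s['p'],cv2.COLOR_RGB2GRAY); print(g[145:195,287]); print(g[184:225,268])
for nm,bt,bs in(('tall',(320,180,360,215),(272,145,302,195)),('short',(264,190,300,220),(252,184,284,225))):
    for th in(135,150,160): 
        try:
            a,ea=disc(t,bt,th);b,eb=disc(s,bs,th); print(nm,th,np.round(a,1),np.round(ea,1),np.round(b,1),np.round(eb,1),[r.round(4) if hasattr(r,'round') else r for r in tri(a,b)])
        except Exception as e: print(e)
    h=.11 if nm=='tall' else .07
    print(plane('top',*a,h),plane('side',*b,h))
# pegs: mask wood above 32mm
for nm,ht in(('long',.156),('short',.109)):
    for n,f in(('side',s),('top',t)):
        C=cloud(n,f['d']);m=(C[...,2]>.04)&(C[...,2]<.17)&(C[...,0]>.45)&(C[...,0]<.6)&(abs(C[...,1]-(.17 if nm=='long' else .32))<.05)
        v,u=np.nonzero(m); P=np.c_[u,v].astype(float); c=P.mean(0); U,S,V=np.linalg.svd(P-c,0); d=V[0]
        pr=(P-c)@d; w=abs((P-c)@V[1]).max()
        print(nm,n,c.round(1),d.round(3),(c+pr.max()*d).round(1),(c+pr.min()*d).round(1),w.round(1))
# rack rim line from side/top depth cloud
C=cloud('top',t['d']); m=(C[...,2]>.012)&(C[...,2]<.035)&(C[...,0]>.4)&(C[...,0]<.65)&(C[...,1]>.05)&(C[...,1]<.45)
k,lab,st,ce=cv2.connectedComponentsWithStats(m.astype(np.uint8)); i=1+np.argmax(st[1:,4])
r=cv2.minAreaRect(C[lab==i][:,:2].astype(np.float32)); print(r)
E
```

```text
[118 119 118 119 118 114 106 104 104 104 104 104 105 118 150 174 178 179
 179 180 180 180 181 180 179 178 177 177 176 177 178 178 178 176 159 132
 120 120 121 121 122 122 124 123]
[125 124 125 124 123 118 112 127 170 184 184 184 184 183 183 184 184 184
 184 185 183 182 183 182 182 181 181 179 167 139 126 125 124 124 125 125]
[126  92  99 107 103 121 166 180 182 180 179 182 183 181 181 160 114 116
 115 115 116 115 116 116 116 117 115 117 118 118 117 118 118 117 117 116
 116 116 115 116 116 116 116 115 111  94 104 105 105 106]
[112 112 109 112 144 185 184 183 184 185 184 185 184 185 185 181 158 118
 118 118 117 118 117 116 116 116 117 117 117 120 125 124 123 123 124 124
 123 124 120 103  77]
tall 135 [342.1 195.8] [20.  20.9] [286.9 155.3] [ 9.1 17.9] [array([ 0.5028, -0.2849,  0.1084]), np.float64(0.0012)]
tall 150 [342.2 195.8] [18.9 20. ] [286.8 155.3] [ 8.8 16.8] [array([ 0.5032, -0.285 ,  0.1081]), np.float64(0.0016)]
tall 160 [342.  195.9] [18.  19.1] [287.  155.3] [ 8.1 16.7] [array([ 0.5025, -0.2846,  0.1088]), np.float64(0.0011)]
[ 0.50183867 -0.28452741  0.11      ] [ 0.50215
[... 153 characters left out ...]
 150 [282.  204.5] [20.  20.5] [268.  194.1] [11.  19.7] [array([ 0.4802, -0.1207,  0.0676]), np.float64(0.001)]
short 160 [281.9 204.4] [19.3 19.8] [268.3 194. ] [10.4 19.4] [array([ 0.4799, -0.1206,  0.0684]), np.float64(0.0001)]
[ 0.47971973 -0.12045021  0.07      ] [ 0.47894474 -0.11858962  0.07      ]
long side [193.4 236.2] [-0.361  0.933] [186.6 254. ] [200.1 219. ] 5.2
long top [180.9 180.9] [-0.623  0.782] [175.5 187.6] [186.3 174. ] 4.7
short side [156.9 282. ] [-0.331  0.943] [152.8 293.6] [161.  270.3] 5.7
short top [130.1 182.5] [-0.831  0.556] [123.6 186.9] [136.7 178.1] 4.5
((0.5399038195610046, 0.2430422604084015), (0.15139736235141754, 0.3017037808895111), 4.798616409301758)
```

```bash
python3 - <<'E'
from h import *
R={}
for nm,a,b in(('long',(178.6,183.8),(198.1,224.1)),('short',(123.6+.831*4.7,186.9-.556*4.7),(161-.331*5.5,270.3+.943*5.5))):
    R[nm],e=tri(a,b); print(nm,R[nm].round(4),e, 'zexp', (.156 if nm=='long' else .109)-.0122)
d=R['short']-R['long']; print(d, np.degrees(np.arctan2(-d[0],d[1])),np.hypot(*d[:2]))
for th in (2,5):
  pass
# base: ray at the bottom ring center of long peg (crop pixel) on z=.02
for n,(u,v) in(('top',(100+252*270/800,140+108*120/356)),('side',(110+220*.35,130+357*.35))): print(n,'base',plane(n,u,v,.02).round(4))
for n,(u,v) in(('top',(100+104*270/800,140+118*120/356)),('side',(110+125*.35,130+468*.35))): print(n,'sbase',plane(n,u,v,.02).round(4))
o=observe(); print(Ro.from_euler('xyz',o['tcp_rot']).as_matrix().round(4))
E
```

```text
long [0.5227 0.1656 0.1397] 0.000603516311982414 zexp 0.1438
short [0.5263 0.3173 0.094 ] 0.00029079624983933673 zexp 0.0968
[ 0.00362645  0.1516765  -0.04570717] -1.3696302813137367 0.15171984377106829
top base [0.5654 0.1685 0.02  ]
side base [0.564  0.1704 0.02  ]
top sbase [0.5524 0.3182 0.02  ]
side sbase [0.5518 0.3193 0.02  ]
[[-3.000e-04  4.003e-01 -9.164e-01]
 [ 1.200e-03 -9.164e-01 -4.003e-01]
 [-1.000e+00 -1.300e-03 -2.000e-04]]
```

Consistency checks:
- **Tall tumbler:** (0.502, -0.284), top at 109 mm.
- **Long peg tip:** about (0.516, 0.165, 0.156), leaning towards the robot. The rack is turned about 5°.

The tool can't tilt, so I'll hold the tumbler with the jaws along the peg row. That lets it pivot between the pads as the peg guides it. First I rise and turn the jaws.

>>> send_rows --increments '[{"hand":1,"x":-0.03,"y":0,"z":0,"twist":0},{"hand":1,"x":-0.03,"y":0,"z":0,"twist":0},{"hand":1,"x":0,"y":0,"z":0,"twist":9.4},{"hand":1,"x":0,"y":0,"z":0,"twist":9.4},{"hand":1,"x":0,"y":-0.03,"z":-0.05,"twist":0},{"hand":1,"x":0,"y":-0.03,"z":-0.05,"twist":0},{"hand":1,"x":0,"y":-0.03,"z":-0.05,"twist":0},{"hand":1,"x":0,"y":-0.03,"z":-0.05,"twist":0},{"hand":1,"x":0,"y":0,"z":0,"twist":0},{"hand":1,"x":0,"y":0,"z":0,"twist":0}]' --squeeze 20

```text
clock: 1.35
tool_pos: [0.4047, -0.3422, 0.2838]
tcp_rot: [-1.181, 1.561, 2.031]
force: [-0.1, -0.6, 0.6]
gripper_width: 0.0916
```

```bash
cat >> h.py <<'E'
def to(x,y,z,ang=-85.1):
    o=observe(); R=Ro.from_euler('xyz',o['tcp_rot']).as_matrix()
    d=R.T@(np.array([x,y,z])-o['tool_pos']); a=np.degrees(np.arctan2(R[1,1],R[0,1]))
    print('t',o['clock'],'pos',o['tool_pos'].round(4),'jaw',a.round(2),'tilt',R[:,0].round(4),'j',o['joint_positions'].round(2),'F',o['force'].round(2),'w',o['gripper_width'])
    print('need tool xyz',d.round(4),'twist',round(-(ang-a),2))
E
python3 -c "
from h import *
to(.502,-.284,.22)"
```

```text
t 1.35 pos [ 0.4047 -0.3422  0.2838] jaw -86.01 tilt [-0.0046  0.0092 -0.9999] j [-0.85  0.32  1.4   0.    1.43  0.65] F [-0.09 -0.57  0.58] w 0.09157682123695869
need tool xyz [ 0.0639 -0.0507 -0.1014] twist -0.91
```

>>> send_rows --increments '[{"hand":1,"x":0,"y":-0.025,"z":-0.05,"twist":-0.9},{"hand":1,"x":0,"y":-0.025,"z":-0.05,"twist":0},{"hand":1,"x":0.03,"y":0,"z":0,"twist":0},{"hand":1,"x":0.03,"y":0,"z":0,"twist":0},{"hand":1,"x":0.02,"y":0,"z":0,"twist":0},{"hand":1,"x":0,"y":0,"z":0,"twist":0},{"hand":1,"x":0,"y":0,"z":0,"twist":0},{"hand":1,"x":0,"y":0,"z":0,"twist":0},{"hand":1,"x":0,"y":0,"z":0,"twist":0},{"hand":1,"x":0,"y":0,"z":0,"twist":0}]'

```text
clock: 2.6
tool_pos: [0.4968, -0.2934, 0.2043]
tcp_rot: [-1.166, 1.565, 2.045]
force: [-0.5, 0.5, 0.3]
gripper_width: 0.0918
```

```bash
python3 -c "
from h import *
to(.502,-.284,.066)"
```

```text
t 2.6 pos [ 0.4968 -0.2934  0.2043] jaw -86.03 tilt [-0.0025  0.0049 -1.    ] j [-0.67  0.46  1.41  0.    1.28  0.83] F [-0.52  0.46  0.35] w 0.09180510954901336
need tool xyz [ 0.1383 -0.0084 -0.0062] twist -0.93
```

>>> send_rows --increments '[{"hand":1,"x":0.02,"y":-0.009,"z":-0.006,"twist":-0.9},{"hand":1,"x":0.02,"y":0,"z":0,"twist":0},{"hand":1,"x":0.02,"y":0,"z":0,"twist":0},{"hand":1,"x":0,"y":0,"z":0,"twist":0},{"hand":1,"x":0,"y":0,"z":0,"twist":0},{"hand":1,"x":0,"y":0,"z":0,"twist":0},{"hand":1,"x":0,"y":0,"z":0,"twist":0},{"hand":1,"x":0,"y":0,"z":0,"twist":0},{"hand":1,"x":0,"y":0,"z":0,"twist":0},{"hand":1,"x":0,"y":0,"z":0,"twist":0}]'

```text
clock: 3.85
tool_pos: [0.5045, -0.2847, 0.1479]
tcp_rot: [2.93, 1.566, -0.125]
force: [0.7, -0.3, -0.1]
gripper_width: 0.092
```

```bash
python3 -c "
from h import *
to(.502,-.284,.066)
for n in('side','top'):
    p,d=grab_frame(n); cv2.imwrite('pics/%s1.png'%n,p[:,:,::-1])
"
```

```text
t 3.85 pos [ 0.5045 -0.2847  0.1479] jaw -85.05 tilt [ 4.6e-03 -6.0e-04 -1.0e+00] j [-0.65  0.51  1.49  0.    1.14  0.84] F [ 0.71 -0.26 -0.07] w 0.09201641506818835
need tool xyz [ 0.0819 -0.001   0.0028] twist 0.05
```

View pics/side1.png

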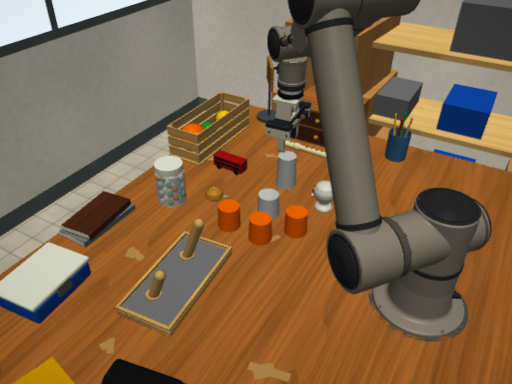

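The gripper sits straight over the tall tumbler (side, about (287,145)). I'll descend.

>>> send_rows --increments '[{"hand":1,"x":0.014,"y":-0.001,"z":0.003,"twist":0},{"hand":1,"x":0.014,"y":0,"z":0,"twist":0},{"hand":1,"x":0.014,"y":0,"z":0,"twist":0},{"hand":1,"x":0.014,"y":0,"z":0,"twist":0},{"hand":1,"x":0.014,"y":0,"z":0,"twist":0},{"hand":1,"x":0.014,"y":0,"z":0,"twist":0},{"hand":1,"x":0,"y":0,"z":0,"twist":0},{"hand":1,"x":0,"y":0,"z":0,"twist":0},{"hand":1,"x":0,"y":0,"z":0,"twist":0},{"hand":1,"x":0,"y":0,"z":0,"twist":0}]'

```text
clock: 5.2
tool_pos: [0.5013, -0.2837, 0.0571]
tcp_rot: [3.117, 1.567, 0.062]
force: [0.4, -0.3, -0.5]
gripper_width: 0.0917
```

```bash
python3 -c "
from h import *
to(.502,-.284,.066)
"
```

```text
t 5.2 pos [ 0.5013 -0.2837  0.0571] jaw -85.05 tilt [ 3.6e-03  2.0e-04 -1.0e+00] j [-0.65  0.61  1.59  0.    0.94  0.83] F [ 0.45 -0.33 -0.52] w 0.09170748522021822
need tool xyz [-0.0089  0.0004 -0.0007] twist 0.05
```

>>> send_rows --increments '[{"hand":1,"x":-0.008,"y":0,"z":0,"twist":0},{"hand":1,"x":0,"y":0,"z":0,"twist":0},{"hand":0.3,"x":0,"y":0,"z":0,"twist":0},{"hand":0.3,"x":0,"y":0,"z":0,"twist":0},{"hand":0.3,"x":0,"y":0,"z":0,"twist":0},{"hand":0.3,"x":0,"y":0,"z":0,"twist":0},{"hand":0.3,"x":0,"y":0,"z":0,"twist":0},{"hand":0.3,"x":0,"y":0,"z":0,"twist":0},{"hand":0.3,"x":0,"y":0,"z":0,"twist":0},{"hand":0.3,"x":0,"y":0,"z":0,"twist":0}]' --squeeze 20

```text
clock: 6.45
tool_pos: [0.5017, -0.2838, 0.0665]
tcp_rot: [2.946, 1.566, -0.109]
force: [0.8, 0.4, 0.5]
gripper_width: 0.059
```

```bash
python3 -c "
from h import *
to(.502,-.284,.27)
"
```

```text
t 6.45 pos [ 0.5017 -0.2838  0.0665] jaw -85.05 tilt [ 4.8e-03 -5.0e-04 -1.0e+00] j [-0.65  0.6   1.58  0.    0.95  0.83] F [0.8  0.37 0.5 ] w 0.05904893304272468
need tool xyz [-0.2035  0.0004 -0.0013] twist 0.05
```

>>> send_rows --increments '[{"hand":0.3,"x":-0.01,"y":0,"z":0,"twist":0},{"hand":0.3,"x":-0.02,"y":0,"z":0,"twist":0},{"hand":0.3,"x":-0.025,"y":0,"z":0,"twist":0},{"hand":0.3,"x":-0.025,"y":0,"z":0,"twist":0},{"hand":0.3,"x":-0.025,"y":0,"z":0,"twist":0},{"hand":0.3,"x":-0.025,"y":0,"z":0,"twist":0},{"hand":0.3,"x":-0.025,"y":0,"z":0,"twist":0},{"hand":0.3,"x":-0.025,"y":0,"z":0,"twist":0},{"hand":0.3,"x":-0.01,"y":0,"z":0,"twist":0},{"hand":0.3,"x":0,"y":0,"z":0,"twist":0}]'

```text
clock: 7.7
tool_pos: [0.4993, -0.2831, 0.2653]
tcp_rot: [3.137, 1.568, 0.082]
force: [-0.1, -0.2, -1.6]
gripper_width: 0.0593
```

```bash
python3 -c "
from h import *
to(.48,.165,.27)
for n in('side','top'):
    p,d=grab_frame(n); cv2.imwrite('pics/%s2.png'%n,p[:,:,::-1])
"
```

```text
t 7.7 pos [ 0.4993 -0.2831  0.2653] jaw -85.05 tilt [ 3.e-03  2.e-04 -1.e+00] j [-0.65  0.41  1.32  0.    1.41  0.83] F [-0.06 -0.23 -1.58] w 0.05934657445487885
need tool xyz [-0.0047 -0.4481 -0.0194] twist 0.05
```

View pics/side2.png

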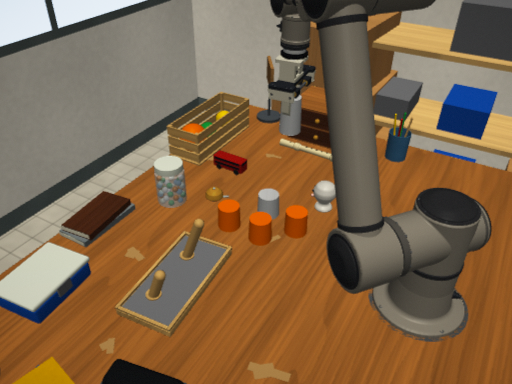

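The tumbler is held firmly (side (290,115)) and the short one hasn't moved. I'll carry it over to the long peg. The entry axis is about 10 mm beyond the peg's ball-end, so the lean fits inside the mouth.

>>> send_rows --increments '[{"hand":0.3,"x":-0.01,"y":-0.02,"z":0,"twist":0},{"hand":0.3,"x":0,"y":-0.04,"z":0,"twist":0},{"hand":0.3,"x":0,"y":-0.05,"z":0,"twist":0},{"hand":0.3,"x":0,"y":-0.05,"z":0,"twist":0},{"hand":0.3,"x":0,"y":-0.05,"z":0,"twist":0},{"hand":0.3,"x":0,"y":-0.05,"z":0,"twist":0},{"hand":0.3,"x":0,"y":-0.05,"z":0,"twist":0},{"hand":0.3,"x":0,"y":-0.04,"z":0,"twist":0},{"hand":0.3,"x":0,"y":-0.02,"z":0,"twist":0},{"hand":0.3,"x":0,"y":0,"z":0,"twist":0}]'

```text
clock: 9.05
tool_pos: [0.4591, 0.1056, 0.2735]
tcp_rot: [-0.949, 1.559, 2.281]
force: [0.5, -0.5, -1.1]
gripper_width: 0.0596
```

```bash
python3 -c "
from h import *
to(.5305,.166,.26)
"
```

```text
t 9.05 pos [0.4591 0.1056 0.2735] jaw -84.89 tilt [-0.0075  0.0087 -0.9999] j [0.06 0.21 1.58 0.01 1.36 1.54] F [ 0.45 -0.54 -1.07] w 0.059614264098163026
need tool xyz [ 0.0135 -0.0537 -0.0766] twist 0.21
```

>>> send_rows --increments '[{"hand":0.3,"x":0,"y":-0.018,"z":-0.025,"twist":0},{"hand":0.3,"x":0,"y":-0.018,"z":-0.025,"twist":0},{"hand":0.3,"x":0,"y":-0.012,"z":-0.02,"twist":0},{"hand":0.3,"x":0,"y":-0.005,"z":-0.005,"twist":0},{"hand":0.3,"x":0,"y":0,"z":0,"twist":0},{"hand":0.3,"x":0,"y":0,"z":0,"twist":0},{"hand":0.3,"x":0,"y":0,"z":0,"twist":0},{"hand":0.3,"x":0,"y":0,"z":0,"twist":0},{"hand":0.3,"x":0,"y":0,"z":0,"twist":0},{"hand":0.3,"x":0,"y":0,"z":0,"twist":0}]'

```text
clock: 10.3
tool_pos: [0.5272, 0.1628, 0.2737]
tcp_rot: [-0.614, 1.558, 2.613]
force: [0.4, -0.2, -1.9]
gripper_width: 0.0594
```

```bash
python3 -c "
from h import *
to(.5305,.166,.24)
for n in('side','top'):
    p,d=grab_frame(n); cv2.imwrite('pics/%s3.png'%n,p[:,:,::-1]); np.savez('%s3.npz'%n,p=p,d=d)
    cv2.imwrite('pics/c3%s.png'%n,cv2.resize(p[100:300,100:300] if n=='side' else p[100:250,60:260],None,fx=3,fy=3)[:,:,::-1])
"
```

```text
t 10.3 pos [0.5272 0.1628 0.2737] jaw -85.06 tilt [-0.0107  0.0062 -0.9999] j [0.16 0.37 1.36 0.01 1.43 1.64] F [ 0.41 -0.23 -1.86] w 0.059431746031950936
need tool xyz [ 0.0337 -0.0026 -0.0039] twist 0.04
```

View pics/c3side.png

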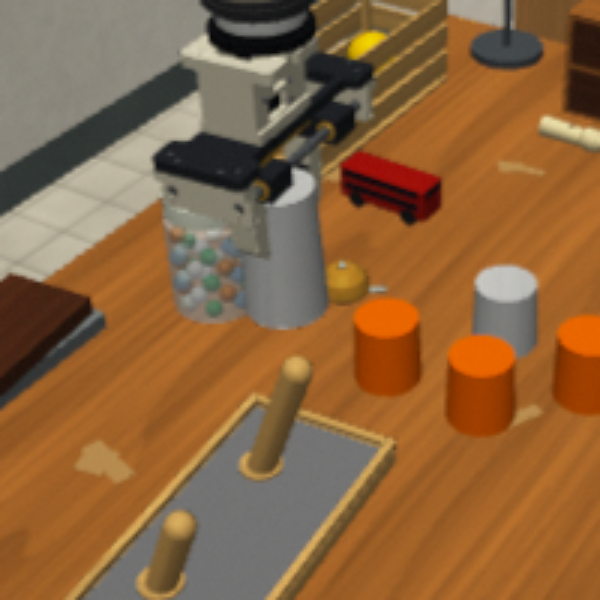

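View pics/c3top.png

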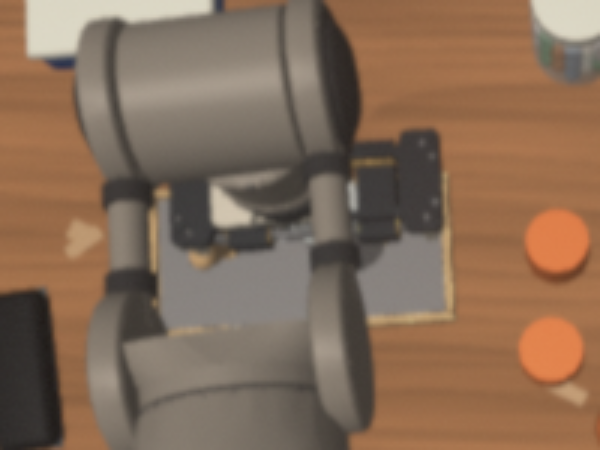

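The tumbler hangs upright above the long peg (crop (285,250), peg tip at (296,368)). I'll check the predicted mouth outline against the picture.

```bash
cat >> h.py <<'E'
def proj(n,P):
    K,p,R=cam(n); q=(np.atleast_2d(P)-p)@R; return np.c_[K[0,2]+K[0,0]*q[:,0]/-q[:,2],K[1,2]-K[1,1]*q[:,1]/-q[:,2]]
E
python3 -c "
from h import *
p=np.load('side3.npz')['p']; im=cv2.resize(p[100:300,100:300],None,fx=3,fy=3)[:,:,::-1].copy()
R=np.array([-.0107,.0062,-1]); tcp=np.array([.5272,.1628,.2737])
a=np.linspace(0,6.28,60)
for h,r in((.066,.033),(-.044,.029)):
    c=tcp+R*h; q=c+r*np.c_[np.cos(a),np.sin(a),0*a]
    q=(proj('side',q)-100)*3+1
    cv2.polylines(im,[q.astype(np.int32)],True,(0,0,255),1)
t=np.array([.516,.165,.156]); l=np.array([-.341,-.029,.94])
q=(proj('side',[t,t-.013*l,t-.145*l])-100)*3+1
cv2.polylines(im,[q.astype(np.int32)],False,(255,0,0),1)
cv2.imwrite('pics/chk3.png',im)
"
```

```text
(no output)
```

View pics/chk3.png

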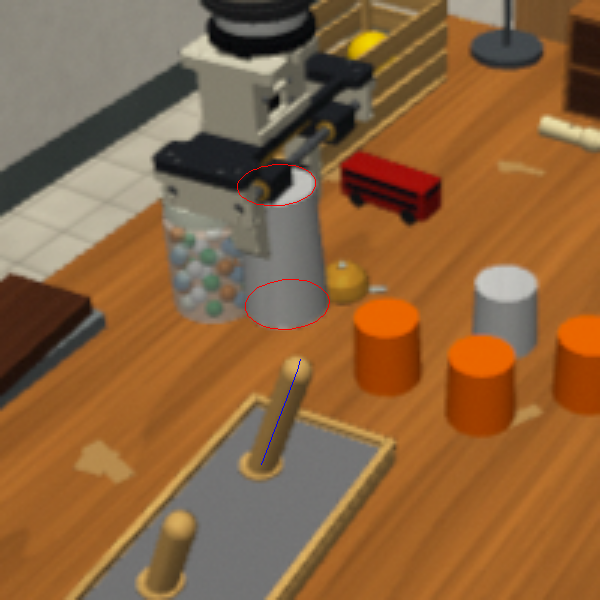

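The prediction matches the picture within about 2 mm. The peg tip reads about 2 mm further out, so I aim for x = 0.532. Now I lower it.

>>> send_rows --increments '[{"hand":0.3,"x":0,"y":-0.003,"z":-0.005,"twist":0},{"hand":0.3,"x":0,"y":0,"z":0,"twist":0},{"hand":0.3,"x":0.012,"y":0,"z":0,"twist":0},{"hand":0.3,"x":0.012,"y":0,"z":0,"twist":0},{"hand":0.3,"x":0.012,"y":0,"z":0,"twist":0},{"hand":0.3,"x":0.012,"y":0,"z":0,"twist":0},{"hand":0.3,"x":0.012,"y":0,"z":0,"twist":0},{"hand":0.3,"x":0,"y":0,"z":0,"twist":0},{"hand":0.3,"x":0,"y":0,"z":0,"twist":0},{"hand":0.3,"x":0,"y":0,"z":0,"twist":0}]'

```text
clock: 11.65
tool_pos: [0.5312, 0.167, 0.2083]
tcp_rot: [-0.525, 1.557, 2.703]
force: [0.1, -0.1, -1.2]
gripper_width: 0.0594
```

```bash
cat > look.py <<'E'
import sys
from h import *
k=sys.argv[1]
to(.532,.166,float(sys.argv[2]))
o=observe(); tcp=o['tool_pos']; R=Ro.from_euler('xyz',o['tcp_rot']).as_matrix()[:,0]
p,d=grab_frame('side'); im=cv2.resize(p[120:290,110:310],None,fx=4,fy=4,interpolation=2)[:,:,::-1].copy()
np.savez('s%s.npz'%k,p=p,d=d)
a=np.linspace(0,6.28,60)
for h,r in((.066,.033),(-.044,.029)):
    q=tcp+R*h+r*np.c_[np.cos(a),np.sin(a),0*a]
    cv2.polylines(im,[((proj('side',q)-[110,120])*4+2).astype(np.int32)],True,(0,0,255),1)
cv2.imwrite('pics/l%s.png'%k,im)
E
python3 look.py 4 .14
```

```text
t 11.65 pos [0.5312 0.167  0.2083] jaw -85.04 tilt [-0.0127  0.0059 -0.9999] j [0.16 0.42 1.46 0.01 1.28 1.64] F [ 0.14 -0.07 -1.15] w 0.05941328647619626
need tool xyz [ 0.0683  0.0015 -0.0016] twist 0.06
```

View pics/l4.png

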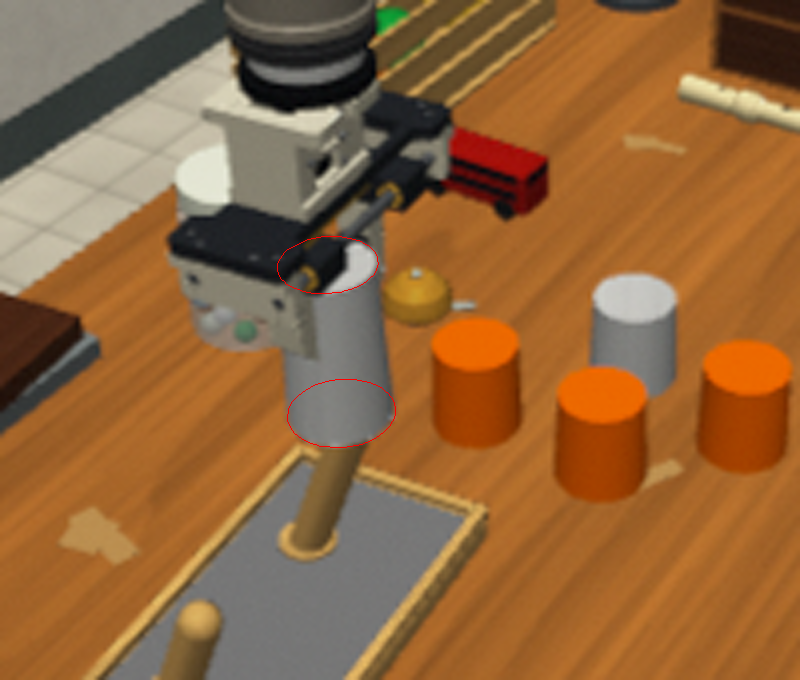

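The mouth is over the tip and there is no contact force. I'll keep lowering.

>>> send_rows --increments '[{"hand":0.3,"x":0.01,"y":0,"z":-0.001,"twist":0},{"hand":0.3,"x":0.01,"y":0,"z":0,"twist":0},{"hand":0.3,"x":0.01,"y":0,"z":0,"twist":0},{"hand":0.3,"x":0.01,"y":0,"z":0,"twist":0},{"hand":0.3,"x":0.01,"y":0,"z":0,"twist":0},{"hand":0.3,"x":0.005,"y":0,"z":0,"twist":0},{"hand":0.3,"x":0,"y":0,"z":0,"twist":0},{"hand":0.3,"x":0,"y":0,"z":0,"twist":0},{"hand":0.3,"x":0,"y":0,"z":0,"twist":0},{"hand":0.3,"x":0,"y":0,"z":0,"twist":0}]'

```text
clock: 12.95
tool_pos: [0.5319, 0.1675, 0.15]
tcp_rot: [-0.584, 1.558, 2.644]
force: [-0.3, -0.4, -1.1]
gripper_width: 0.0595
```

```bash
python3 look.py 5 .12
```

```text
t 12.95 pos [0.5319 0.1675 0.15  ] jaw -85.04 tilt [-0.0113  0.0061 -0.9999] j [0.16 0.48 1.54 0.01 1.14 1.64] F [-0.27 -0.43 -1.07] w 0.05948912899759879
need tool xyz [ 0.03    0.0017 -0.0003] twist 0.06
```

View pics/l5.png

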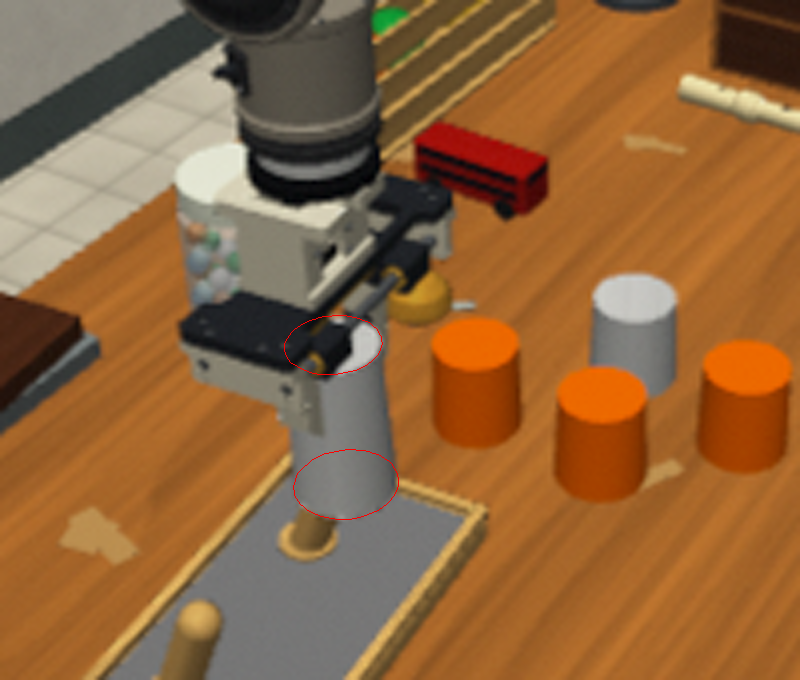

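Still no contact, with the tip about 72 mm inside. From here I take small steps and watch the force.

>>> send_rows --increments '[{"hand":0.3,"x":0.004,"y":0,"z":0,"twist":0},{"hand":0.3,"x":0.004,"y":0,"z":0,"twist":0},{"hand":0.3,"x":0.004,"y":0,"z":0,"twist":0},{"hand":0.3,"x":0.003,"y":0,"z":0,"twist":0},{"hand":0.3,"x":0.003,"y":0,"z":0,"twist":0},{"hand":0.3,"x":0,"y":0,"z":0,"twist":0},{"hand":0.3,"x":0,"y":0,"z":0,"twist":0},{"hand":0.3,"x":0,"y":0,"z":0,"twist":0},{"hand":0.3,"x":0,"y":0,"z":0,"twist":0},{"hand":0.3,"x":0,"y":0,"z":0,"twist":0}]'

```text
clock: 14.25
tool_pos: [0.5321, 0.1676, 0.1309]
tcp_rot: [-0.626, 1.559, 2.602]
force: [0.2, -0.0, -1.2]
gripper_width: 0.0593
```

```bash
python3 look.py 6 .12
```

```text
t 14.25 pos [0.5321 0.1676 0.1309] jaw -85.05 tilt [-0.0104  0.0062 -0.9999] j [0.16 0.5  1.56 0.01 1.09 1.64] F [ 0.17 -0.04 -1.23] w 0.059296383402965745
need tool xyz [0.0109 0.0016 0.0001] twist 0.05
```

View pics/l6.png

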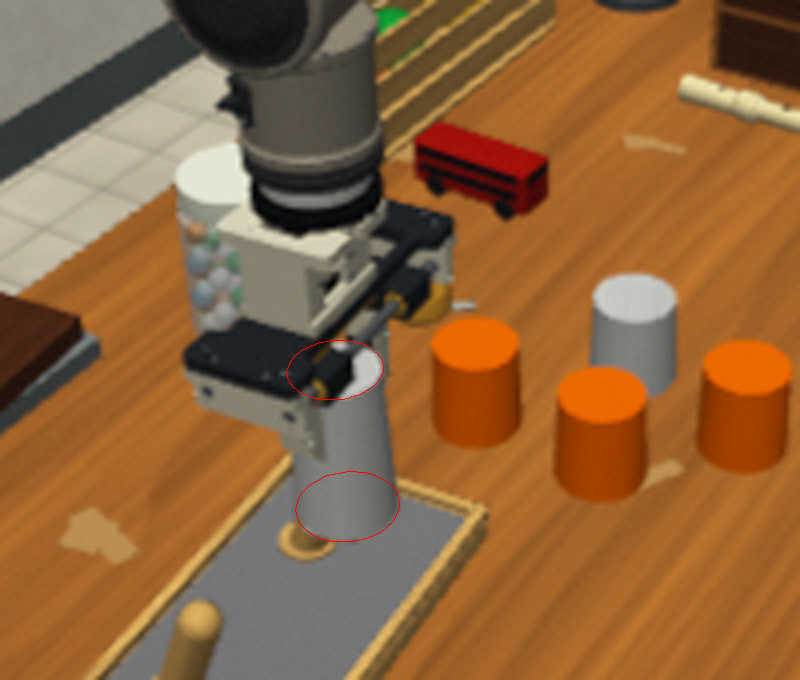

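>>> send_rows --increments '[{"hand":0.3,"x":0.003,"y":0,"z":0,"twist":0},{"hand":0.3,"x":0.003,"y":0,"z":0,"twist":0},{"hand":0.3,"x":0.002,"y":0,"z":0,"twist":0},{"hand":0.3,"x":0.002,"y":0,"z":0,"twist":0},{"hand":0.3,"x":0,"y":0,"z":0,"twist":0},{"hand":0.3,"x":0,"y":0,"z":0,"twist":0},{"hand":0.3,"x":0,"y":0,"z":0,"twist":0},{"hand":0.3,"x":0,"y":0,"z":0,"twist":0},{"hand":0.3,"x":0,"y":0,"z":0,"twist":0},{"hand":0.3,"x":0,"y":0,"z":0,"twist":0}]'

```text
clock: 15.55
tool_pos: [0.5329, 0.1677, 0.1206]
tcp_rot: [-0.76, 1.56, 2.468]
force: [1.4, -1.0, -1.2]
gripper_width: 0.0596
```

```bash
python3 look.py 7 .12
```

```text
t 15.55 pos [0.5329 0.1677 0.1206] jaw -85.05 tilt [-0.0081  0.0064 -0.9999] j [0.16 0.51 1.57 0.01 1.07 1.64] F [ 1.39 -0.95 -1.21] w 0.05963508641486993
need tool xyz [0.0006 0.0016 0.001 ] twist 0.05
```

View pics/l7.png

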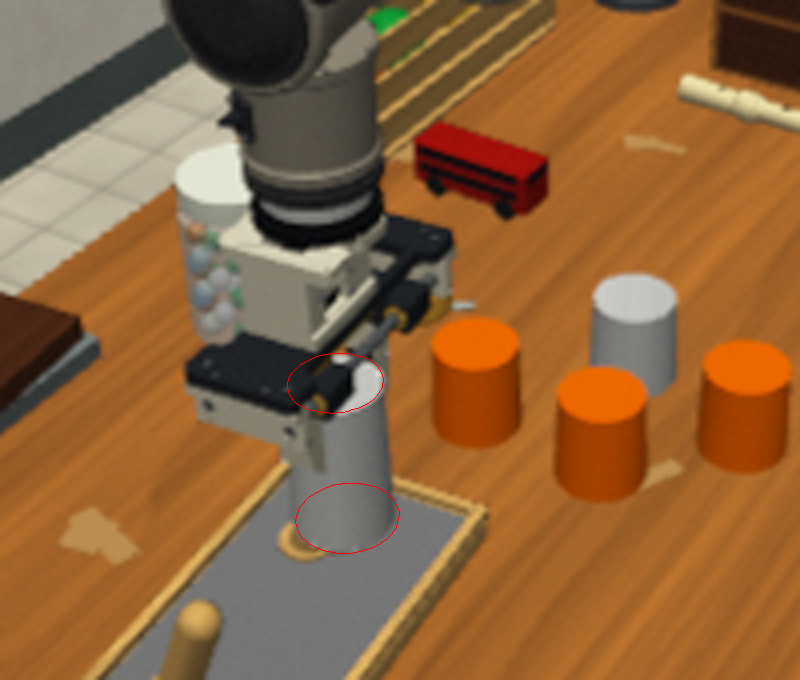

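The tumbler has started to pivot on the peg: its mouth moved left of the upright outline at crop (345,518), with Fx about 1.4 N. I'll continue until the bottom seats.

>>> send_rows --increments '[{"hand":0.3,"x":0.002,"y":0,"z":0,"twist":0},{"hand":0.3,"x":0.002,"y":0,"z":0,"twist":0},{"hand":0.3,"x":0.002,"y":0,"z":0,"twist":0},{"hand":0.3,"x":0,"y":0,"z":0,"twist":0},{"hand":0.3,"x":0,"y":0,"z":0,"twist":0},{"hand":0.3,"x":0,"y":0,"z":0,"twist":0},{"hand":0.3,"x":0,"y":0,"z":0,"twist":0},{"hand":0.3,"x":0,"y":0,"z":0,"twist":0},{"hand":0.3,"x":0,"y":0,"z":0,"twist":0},{"hand":0.3,"x":0,"y":0,"z":0,"twist":0}]'

```text
clock: 16.85
tool_pos: [0.5332, 0.1678, 0.1176]
tcp_rot: [-0.974, 1.562, 2.254]
force: [0.4, -0.5, 1.9]
gripper_width: 0.0592
```

```bash
python3 look.py 8 .12
```

```text
t 16.85 pos [0.5332 0.1678 0.1176] jaw -85.03 tilt [-0.0055  0.0067 -1.    ] j [0.16 0.51 1.58 0.01 1.06 1.64] F [ 0.37 -0.47  1.87] w 0.05920006043814464
need tool xyz [-0.0024  0.0017  0.0014] twist 0.07
```

View pics/l8.png

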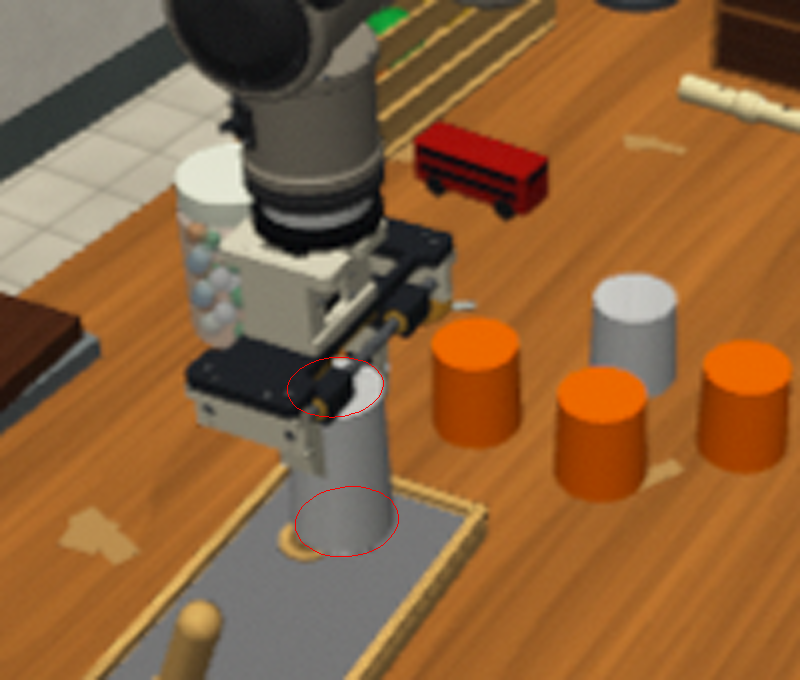

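Fz has changed from -1.2 to +1.9 N, so the bottom is touching the tip. One more gentle push to confirm it is seated.

>>> send_rows --increments '[{"hand":0.3,"x":0.003,"y":0,"z":0,"twist":0},{"hand":0.3,"x":0.003,"y":0,"z":0,"twist":0},{"hand":0.3,"x":0.003,"y":0,"z":0,"twist":0},{"hand":0.3,"x":0,"y":0,"z":0,"twist":0},{"hand":0.3,"x":0,"y":0,"z":0,"twist":0},{"hand":0.3,"x":0,"y":0,"z":0,"twist":0},{"hand":0.3,"x":0,"y":0,"z":0,"twist":0},{"hand":0.3,"x":0,"y":0,"z":0,"twist":0},{"hand":0.3,"x":0,"y":0,"z":0,"twist":0},{"hand":0.3,"x":0,"y":0,"z":0,"twist":0}]'

```text
clock: 18.15
tool_pos: [0.5335, 0.1679, 0.117]
tcp_rot: [-1.591, 1.564, 1.638]
force: [-1.1, -0.8, 4.2]
gripper_width: 0.0594
```

```bash
python3 look.py 9 .12
```

```text
t 18.15 pos [0.5335 0.1679 0.117 ] jaw -84.97 tilt [-5.0e-04  7.1e-03 -1.0e+00] j [0.16 0.51 1.58 0.01 1.05 1.64] F [-1.08 -0.81  4.17] w 0.05941117299781046
need tool xyz [-0.003   0.0018  0.0016] twist 0.13
```

View pics/l9.png

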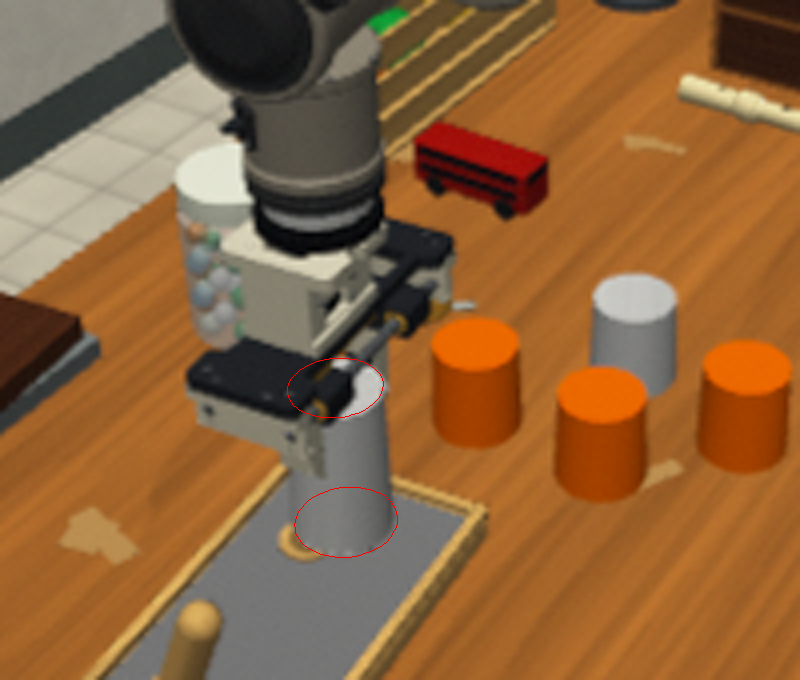

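The downward force rose to 4.2 N with no further travel, and the pad height puts the inner bottom at about 0.157 m, which matches the peg tip. It is seated, so I open the jaws without moving.

>>> send_rows --increments '[{"hand":0.75,"x":0,"y":0,"z":0,"twist":0},{"hand":0.8,"x":0,"y":0,"z":0,"twist":0},{"hand":0.9,"x":0,"y":0,"z":0,"twist":0},{"hand":1,"x":0,"y":0,"z":0,"twist":0},{"hand":1,"x":0,"y":0,"z":0,"twist":0},{"hand":1,"x":0,"y":0,"z":0,"twist":0},{"hand":1,"x":0,"y":0,"z":0,"twist":0},{"hand":1,"x":0,"y":0,"z":0,"twist":0},{"hand":1,"x":0,"y":0,"z":0,"twist":0},{"hand":1,"x":0,"y":0,"z":0,"twist":0}]'

```text
clock: 19.45
tool_pos: [0.5328, 0.1678, 0.1155]
tcp_rot: [-1.265, 1.563, 1.964]
force: [0.2, 1.0, 0.5]
gripper_width: 0.0919
```

```bash
python3 look.py 10 .12
```

```text
t 19.45 pos [0.5328 0.1678 0.1155] jaw -84.98 tilt [-0.0028  0.0068 -1.    ] j [0.16 0.51 1.58 0.01 1.05 1.64] F [0.17 1.   0.47] w 0.09191431755720296
need tool xyz [-0.0045  0.0017  0.0009] twist 0.12
```

View pics/l10.png

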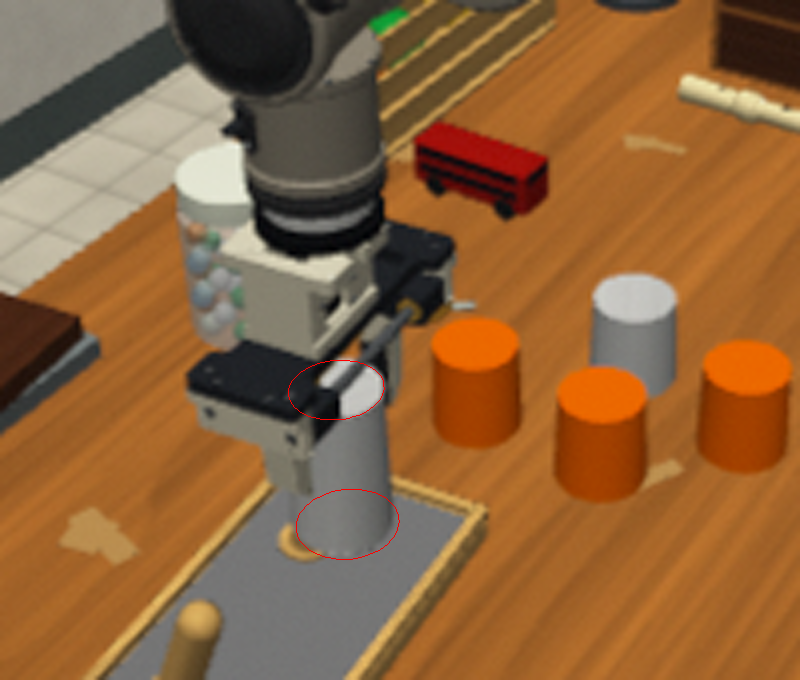

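The jaws are open and the tumbler stays on the peg. I'll withdraw straight up.

>>> send_rows --increments '[{"hand":1,"x":-0.01,"y":0,"z":0,"twist":0},{"hand":1,"x":-0.015,"y":0,"z":0,"twist":0},{"hand":1,"x":-0.02,"y":0,"z":0,"twist":0},{"hand":1,"x":-0.02,"y":0,"z":0,"twist":0},{"hand":1,"x":-0.03,"y":0,"z":0,"twist":0},{"hand":1,"x":-0.03,"y":0,"z":0,"twist":0},{"hand":1,"x":-0.03,"y":0,"z":0,"twist":0},{"hand":1,"x":-0.02,"y":0,"z":0,"twist":0},{"hand":1,"x":0,"y":0,"z":0,"twist":0},{"hand":1,"x":0,"y":0,"z":0,"twist":0}]'

```text
clock: 20.75
tool_pos: [0.5331, 0.1666, 0.3056]
tcp_rot: [-2.296, 1.561, 0.934]
force: [0.6, -0.2, -0.4]
gripper_width: 0.0919
```

```bash
python3 look.py 11 .12; python3 - <<'E'
from h import *
f=np.load('s11.npz');C=cloud('side',f['d'])
m=(C[...,2]>.04)&(C[...,2]<.19)&(C[...,0]>.45)&(C[...,0]<.62)&(abs(C[...,1]-.17)<.06)
Q=C[m]; print(len(Q),Q.max(0),Q.min(0))
top=Q[Q[:,2]>.15]; c=top.mean(0); n=np.linalg.svd(top-c)[2][2]; print('top',c,n*np.sign(n[2]))
l=np.array([-.341,-.029,.94]); print('angle to peg',np.degrees(np.arccos(abs(n@l))))
b0=np.load('side0.npz')['p'].astype(int); print('short px diff',abs(b0[185:225,252:285]-f['p'][185:225,252:285].astype(int)).mean())
E
```

```text
t 20.75 pos [0.5331 0.1666 0.3056] jaw -84.97 tilt [ 0.0061  0.0082 -0.9999] j [0.16 0.35 1.29 0.01 1.49 1.64] F [ 0.55 -0.22 -0.44] w 0.09187871202377307
need tool xyz [0.1856 0.0019 0.0024] twist 0.13
1134 [0.56447533 0.20453127 0.1654953 ] [0.50027831 0.13978328 0.05063892]
top [0.52900323 0.17405732 0.16009571] [-0.07931406  0.06258766  0.99488294]
angle to peg 16.17382970264767
short px diff 7.379292929292929
```

View pics/l11.png

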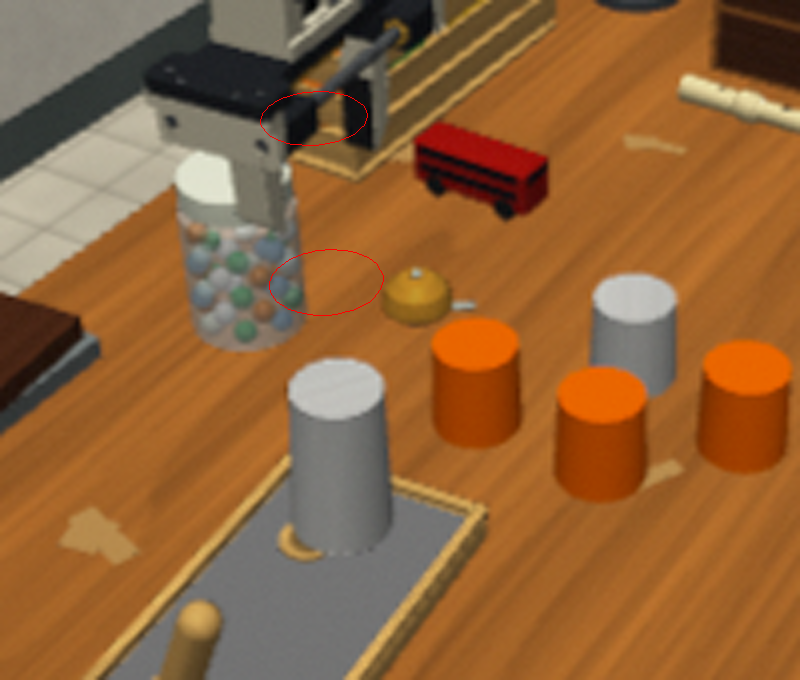

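The tumbler hangs on the long peg: crop (340,455), base centre at 0.160 m against an expected 0.156 + 0.004 m, about 16° to the peg. One check remains, the short tumbler's position, because that pixel difference was not zero.

```bash
python3 - <<'E'
from h import *
def disc(p,box):
    x0,y0,x1,y1=box; g=cv2.cvtColor(p,cv2.COLOR_RGB2GRAY)[y0:y1,x0:x1]
    c=max(cv2.findContours((g>150).astype(np.uint8),0,1)[0],key=cv2.contourArea); e=cv2.fitEllipse(c); return np.array(e[0])+[x0,y0]
a=np.load('side0.npz')['p'];p,d=grab_frame('side'); q=np.load('s11.npz')['p']
for i in(a,q,p): print('short',plane('side',*disc(i,(252,184,284,225)),.07).round(4))
for i in(q,p): print('tall',plane('side',*disc(i,(178,205,210,226)),.16).round(4))
hand_in(); print(observe()['clock'])
E
```

```text
short [ 0.4792 -0.1176  0.07  ]
short [ 0.4791 -0.1183  0.07  ]
short [ 0.4792 -0.1183  0.07  ]
tall [0.533  0.1679 0.16  ]
tall [0.533  0.1679 0.16  ]
the job is handed in; nothing more can be done
the job is handed in; nothing more can be done
```

The tall tumbler is hanging mouth-down on the longer peg, and I handed the job in at about 21 s of the 43 s allowed. I gripped it with the jaws along the peg row and lowered it. It pivoted between the pads until its bottom met the tip (4.2 N, no further travel). Only then did I open the jaws and withdraw straight up.

**Last checks:**
- **Seating:** the base top is at 0.160 m, which is the tip height plus the 4 mm bottom.
- **Angle to the peg:** about 16°, against the limit of 20°.
- **Mouth:** about 50 mm above the table, so roughly 30 mm clear of the board.
- **At rest:** two pictures in a row put it at the same point.
- **Short tumbler:** measured shift under 1 mm.
- **Gripper:** clear of everything.

**Disagreements:** the first triangulation put the peg's round end about 4 mm low against the stated height, so I averaged it with the position worked out from the peg's base. The pixel difference around the short tumbler was not zero (mean 7 levels), but its measured position had not changed.

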